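Fill the row with the loose jar and twist its cap off

TASK

Stand the loose parts jar, still closed, upright and fully down in the empty square place of the wooden rack, so that the three jars make one row and the rack keeps this jar from turning. Then unscrew its tight cap counter-clockwise as far as the threads let go, leaving the jar seated, lift the cap straight off and finish while holding it level and still in the gripper, centred and just clear above the jar's open neck: do not set it down or let go. Leave the other two jars and the open boxes where they are.

Things in the scene. Friction and masses are not known exactly. Their poses are not given: they have to be found in the camera images.
- jar_middle (a point): Loose white jar, on its axis 43 mm above its underside; z up, x, y square to its sides. Square tub 66 x 66 mm (lowest 6 mm: 60 x 60), 46 mm high, then a 58 mm round shoulder (6 mm) and a 40 mm round neck to the rim 86 mm up. About 0.4 kg. Starts closed (90 mm tall with its cap); can be carried by the cap.
- jar_rim (a point): Centre of the loose jar's neck rim, on its axis, 86 mm above its underside; same axes as the jar.
- cap_center (a point): Centre of the loose jar's grey screw cap: 12 flat facets, 62 mm across flats, 28 mm tall, 45 g; point 14 mm above the skirt's lower edge. Facets face along its x axis and every 30 degrees from it; a thin moulded bar on top lies along x. Closed: x along the jar's x, this point 10 mm below the rim, skirt edge 10 mm above the shoulder.
- place: The empty place of the rack: a square pocket 70 x 70 mm inside with a thin cork liner, walls 24 mm above its floor with outward sloping lips to about 35 mm. Origin at the centre of the pocket floor, z up, x and y square to its walls. The pocket takes the jar in any of four quarter turns and keeps it from rotating by more than about 4 degrees.
- rack: Plywood rack fixed to the bench, 105 x 330 mm, with three such pockets in a row along its y axis, 110 mm apart, the middle one at its origin (underside centre); pocket floors 6 mm above the bench. Any of the three may be the empty one.
- jar: The loose jar as a body, origin at the centre of its underside.
- cap: The same cap, origin at the centre of its lower edge. Inner lugs hook under thread ridges: turned counter-clockwise seen from above it is tight for about 35 degrees (0.2 to 0.4 N m, enough to spin the whole jar if nothing braces it), lifts off between about 52 and 84 (best 68), hard stop at about 86. It does not rise by itself: turn it at constant height (under 1 mm axial play).
- jar_a: A like closed jar already in the rack (66 mm square, 90 mm tall); origin at its underside. Leave alone.
- jar_b: Another like closed jar already in the rack; origin at its underside. Leave alone.
- white_box: Open white box, 100 x 100 x 50 mm, origin at its underside. Leave alone.
- dark_box: Open dark box, 85 x 85 x 90 mm, origin at its underside. Leave alone.
There are look-alikes about, which are no part of the job. There is more than one size of the cap; the one meant has the size given above.

How it is judged:
By the outcome, as a careful person would: the job done as asked, in the order asked, and still so for the second after the job is handed in, while the arm keeps its last pose, push and grip.
It also fails if it takes over 45 s, if anything falls off the work surface, if the arm or the gripper's body presses on something with over 40 N, if the wrist force passes 120 N, or if a joint passes its speed limit or range.

ROBOT

A 6-joint arm with a two-finger parallel gripper is mounted at the origin on the work surface. World frame = base frame: x ahead of the robot, y to its left, z up, the work surface at z = 0. Lengths are in m, angles in rad, forces in N, time in s.
With the tool pointing down it reaches from about 0.225 to 0.875 m from the base axis. Payload 3.4 kg.
Tool frame: the origin (TCP) lies at the very end of the fingers, on their centre line; the grasp point (between the pads) lies 19 mm behind it; z points along the fingers, x is the direction in which the jaws open and shut, and the axes are right-handed (so a half turn about z gives the same grasp; the last joint's range is limited). The gripper opens to 85 mm and grips with 20 to 120 N. Pads are 22 mm wide; open, the fingers measure 114 mm over their backs; the gripper's body (76 mm by 85 mm) begins 54 mm behind the grasp point. The pads swing forward as they close: fully open they stand 13 mm farther back than shut.
Start: joints at [-1.369, 0.276, 1.505, -0, 1.361, -0.121], TCP at [0.182, -0.545, 0.21] pointing down, gripper open.
Joint ranges: [-2.89, 2.89], [-0.75, 2.08], [0.22, 2.7], [-1.18, 4.32], [0.11, 2.71], [-2.7, 2.7]. Speed limits (rad/s): [2.57, 2.57, 3.14, 3.14, 3.14, 3.14].

INTERFACE

Orientations are given as a unit quaternion [w, x, y, z].
In Python, from rig import manip gives the robot as it stands.
- The arm moves only by the tool carry_out, never from a script. Its argument "series" is a list of rows, each a list of 2 entries, a list of its own where there are three numbers: the shift along the tool's x, y, z in mm, then the turn about the tool's z in degrees. A call has 1 to 10 rows; each row shifts and turns the pose as measured when the row begins, along the tool's axes as they then stand; what a row does not reach is not made up. A row lasts 1/12 s, in which the tool goes at most 41.7 mm and 7.16 degrees, less where a joint would pass 70% of its speed; a pose out of reach is approached as far as the arm can. A call is refused whole if a number of a shift passes 41.7 or a number of a turn 7.16, either way. A call with a gripper value outside its range is refused whole. "fingers" is the finger opening in mm, from 0 to 85.4, set as the call begins (left out, the last holds). The fingers move at their own pace and stop on an object; "squeeze" is the grip in N (left out, the last holds). Time passes only in rows, so rows that do not move let the fingers close. It gives the time, the measured TCP pose, the force and the opening at its end, in the units of the state.
- manip.get_state(): the state, without advancing time (a new reading comes with each control period).
- manip.get_image(name): name is "scene" or "top"; returns a dict with "frame" (400x640x3 uint8, blue, green, red), "K" (3x3 intrinsics, pixels), "rvec" (rotation vector, rad) and "tvec" (3), from world to camera coordinates, as OpenCV has them. Camera axes: x right, y down, z forward; pixel columns grow to the right and rows downward; lengths in m; the calibration is good to about 2 mm. A picture is of the moment at which its call begins. There is no depth.
- manip.sign_off(): hands the job in, once; it reports no verdict.
The state is a dict: "clock": time; "qpos": joint angles; "qd": joint speeds; "effort": joint torques, N m; "position": TCP position; "ee_rot": TCP orientation; "contact_force": force on the tool from outside, world axes, zero at the start; "moment": the same for the moment, N m; "width": finger opening in m.
Only numpy, scipy, OpenCV 4.12 (cv2) and the standard library are available. Lean on these libraries where they do the work, as an engineer would, in place of code of your own. Each camera call takes 0.05 s, during which the arm holds its last target. There are 200 camera calls.

## Working session

There is one attempt and no reset: what is moved stays moved. The work goes in short steps, Python scripts to look and compute and a tool call to move; the robot and the scene stay as the last step left them, time stands still between calls to the robot, and variables do not carry over. Pictures are saved under pics/ and viewed, about 8 in all and at most 12, crops included, and the job is handed in when it is done.

Besides the shell and the picture viewer there is one more tool, called after ">>>" as name(argument=value, ...), one argument or row to a line, values as JSON. carry_out: Moves the arm, as the interface text tells. Its arguments: {"type":"object","properties":{"series":{"type":"array","items":{"type":"array"}},"fingers":{"type":"number"},"squeeze":{"type":"number"}},"required":["series"]}

```bash
mkdir -p pics; cat > h.py <<'E'
import numpy as np, cv2
from rig import manip
def grab(n,f=None):
    im=manip.get_image(n)
    if f: cv2.imwrite('pics/'+f,im['frame'])
    return im
def ray(im,uv,z):
    K=np.array(im['K'],float);R=cv2.Rodrigues(np.array(im['rvec'],float))[0];t=np.array(im['tvec'],float).ravel()
    d=R.T@np.linalg.solve(K,[uv[0],uv[1],1.]);c=-R.T@t
    return c+d*(z-c[2])/d[2]
def proj(im,P):
    return cv2.projectPoints(np.array(P,float).reshape(-1,1,3),np.array(im['rvec'],float),np.array(im['tvec'],float),np.array(im['K'],float),None)[0].reshape(-1,2)
E
python3 - <<'E'
from h import *
for n in('top','scene'):
    im=grab(n,n+'0.png');R=cv2.Rodrigues(np.array(im['rvec']))[0];print(n,-R.T@np.array(im['tvec']).ravel(),im['K'])
    np.savez(n+'0.npz',**im)
print(manip.get_state())
E
```

```text
top [ 0.32669409 -0.02358009  1.06071745] [[442.34676066   0.         323.53564181]
 [  0.         442.34676066 193.76696534]
 [  0.           0.           1.        ]]
scene [ 1.13030912 -0.24012843  0.63412645] [[366.01980064   0.         323.65305099]
 [  0.         366.01980064 198.49875552]
 [  0.           0.           1.        ]]
{'clock': 0.1, 'qpos': array([-1.36903642e+00,  2.76528006e-01,  1.50599071e+00,  5.50424731e-06,
        1.36067232e+00, -1.21003668e-01]), 'qd': array([ 1.80106691e-03,  6.83331460e-05, -3.05358764e-03, -3.25119266e-04,
       -1.80167540e-03, -1.10395152e-03]), 'effort': array([ 1.34243885e-03, -4.17701519e+01, -2.46404278e+01, -2.14468769e-04,
        5.74462465e-03, -7.88505815e-06]), 'position': array([ 0.18228012, -0.54482994,  0.20893466]), 'ee_rot': array([-5.43819331e-04,  8.11537646e-01, -5.84299590e-01, -5.85640663e-04]), 'contact_force': array([ 0.32608943, -0.3239099 ,  0.43398535]), 'moment': array([ 0.03745491, -0.02907275, -0.01307185]), 'width': 0.08537000195761649}
```

View pics/top0.png

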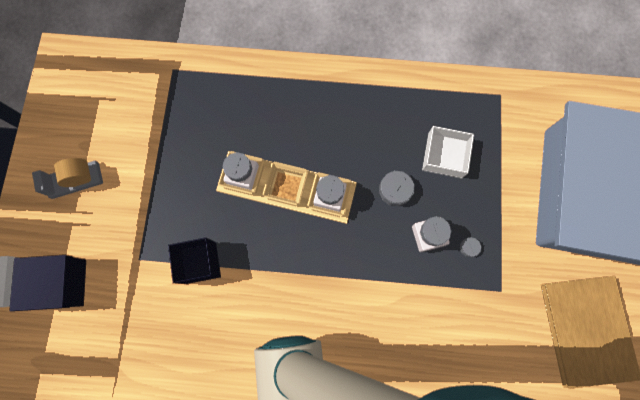

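View pics/scene0.png

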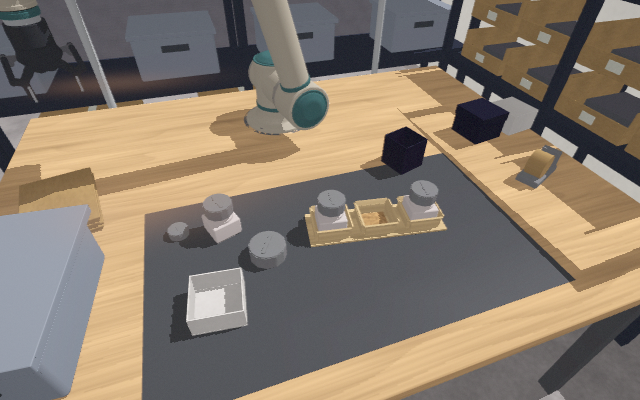

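The top view shows the closed loose jar at (433,235), with two loose decoy caps on the bench, a big one at (397,188) and a small one at (471,247). The empty pocket is the middle one at (289,185), between the rack jars at (238,168) and (330,190). The loose jar is the only capped white tub outside the rack, so I'll confirm it in one enlarged crop.

```bash
python3 - <<'E'
from h import *
t=cv2.imread('pics/top0.png');s=cv2.imread('pics/scene0.png')
f=lambda a,x,y,w,h,k:cv2.resize(a[y:y+h,x:x+w],None,fx=k,fy=k,interpolation=cv2.INTER_CUBIC)
a=np.hstack([f(t,400,205,50,50,6),f(s,195,185,50,50,6)])  #600x300
b=f(t,210,140,150,85,4)
c=np.zeros((640-340+300-20,600,3),np.uint8)
c=np.vstack([a,f(t,212,146,150,75,4)])
cv2.imwrite('pics/crop1.png',c)
E
```

```text
(no output)
```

View pics/crop1.png

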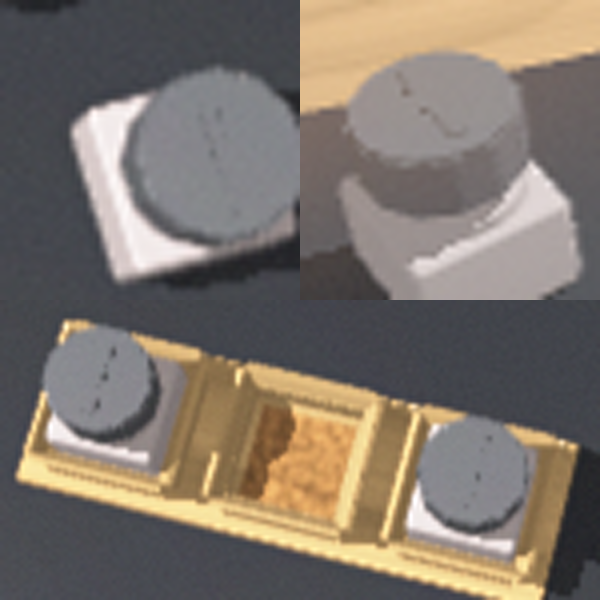

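The crop confirms the target: an upright closed jar with its cap bar roughly along the tub side. The middle pocket is empty, with a cork floor. Next I'll measure.

```bash
cat > m.py <<'E'
from h import *
def caps(im,rois,z):
    f=im['frame'];g=cv2.cvtColor(f,cv2.COLOR_BGR2GRAY);hsv=cv2.cvtColor(f,cv2.COLOR_BGR2HSV)
    out=[]
    for (u,v) in rois:
        m0=np.median(g[v-3:v+4,u-3:u+4])
        m=((abs(g.astype(int)-m0)<16)&(hsv[...,1]<75)).astype(np.uint8)
        m=cv2.morphologyEx(m,cv2.MORPH_CLOSE,np.ones((3,3)));m=cv2.morphologyEx(m,cv2.MORPH_OPEN,cv2.getStructuringElement(2,(5,5)))
        cs=[c for c in cv2.findContours(m,0,1)[0] if cv2.pointPolygonTest(c,(float(u),float(v)),False)>=0]
        h=cv2.convexHull(cs[0]).reshape(-1,2).astype(float)
        W=np.array([ray(im,p,z)[:2] for p in h]).astype(np.float32)
        e=cv2.fitEllipse(W*1000)
        out.append(np.array(e[0])/1000)
        print((u,v),m0,'centre',np.round(e[0],1),'axes',np.round(e[1],1))
    return np.array(out)
E
python3 - <<'E'
from m import *
L=lambda n:dict(np.load(n+'0.npz'))
t,s=L('top'),L('scene')
for nm,im,r in(('top',t,[(433,232),(238,165),(330,188)]),('scene',s,[(217,201),(424,188),(331,198)])):
    print(nm); a=caps(im,r[:1],.09); b=caps(im,r[1:],.096)
    print('pocket',b.mean(0),'dir deg',np.degrees(np.arctan2(*(b[0]-b[1])[::-1])),'dist',np.linalg.norm(b[0]-b[1]))
# jar edges via white tub top in top view: crop px -> full
c=lambda p:(400+p[0]/6-.4,205+p[1]/6-.4)
P=[ray(t,c(p),.046)[:2] for p in((96,108),(132,268))];d=P[1]-P[0];print('left edge',np.round(P,4),np.degrees(np.arctan2(d[1],d[0])),np.linalg.norm(d))
P=[ray(t,c(p),.090)[:2] for p in((205,110),(235,215))];d=P[1]-P[0];print('bar',np.degrees(np.arctan2(d[1],d[0])))
# cap facet / white mask rect
g=cv2.cvtColor(t['frame'],cv2.COLOR_BGR2GRAY)
m=(g>165).astype(np.uint8);cs=cv2.findContours(m[205:260,405:455],0,1)[0];k=max(cs,key=cv2.contourArea).reshape(-1,2)+[405,205]
print(k.tolist())
# rack corner pixels in top
hs=cv2.cvtColor(t['frame'],cv2.COLOR_BGR2HSV);m=((hs[...,1]>70)&(hs[...,0]<30)&(hs[...,2]>90)).astype(np.uint8);m[:145]=0;m[225:]=0;m[:,:210]=0;m[:,362:]=0
m=cv2.morphologyEx(m,cv2.MORPH_OPEN,np.ones((3,3)))
h=cv2.convexHull(np.vstack([c for c in cv2.findContours(m,0,1)[0] if cv2.contourArea(c)>30]))
print(cv2.approxPolyDP(h,4,True).reshape(-1,2).tolist(),cv2.minAreaRect(h))
W=np.array([ray(t,p,.02)[:2] for p in h.reshape(-1,2).astype(float)],np.float32);print('rack rect',cv2.minAreaRect(W*1000))
E
```

```text
top
(433, 232) 135.0 centre [ 483.6 -253.3] axes [65.9 66.6]
(238, 165) 137.0 centre [596.2 204.8] axes [61.1 62.5]
(330, 188) 136.0 centre [558.2 -16.5] axes [60.9 70.7]
pocket [0.5771579  0.09419839] dir deg 80.25315977109044 dist 0.22454153916395048
scene
(217, 201) 148.0 centre [ 488.2 -252.4] axes [58.  62.1]
(424, 188) 145.0 centre [596.5 206.2] axes [57.8 59.6]
(331, 198) 144.0 centre [562.3 -10.6] axes [58.7 60.9]
pocket [0.57941318 0.09780099] dir deg 81.03198183074313 dist 0.21944142078787443
left edge [[ 0.5076 -0.2171]
 [ 0.4472 -0.2333]] -164.98640784092908 0.06254913264593934
bar -162.18657840901633
[[422, 221], [421, 222], [420, 222], [419, 222], [418, 222], [417, 223], [416, 223], [415, 223], [414, 224], [413, 225], [412, 226], [412, 227], [413, 228], [413, 229], [413, 230], [413, 231], [414, 232], [414, 233], [414, 234], [415, 235], [415, 236], [415, 237], [416, 238], [416, 239], [416, 240], [417, 241], [417, 242], [417, 243], [417, 244], [418, 245], [418, 246], [418, 247], [419, 248], [419, 249], [419, 250], [420, 250], [421, 250], [422, 250], [423, 250], [424, 249], [425, 249], [426, 249], [427, 248], [428, 248], [429, 248], [430, 248], [431, 247], [432, 247], [433, 247], [433, 246], [432, 246], [431, 246], [430, 245], [429, 245], [428, 245], [427, 244], [426, 244], [425, 243], [424, 242], [423, 241], [422, 240], [421, 239], [421, 238], [421, 237], [421, 236], [420, 235], [420, 234], [419, 233], [419, 232], [419, 231], [419, 230], [420, 229], [420, 228], [420, 227], [420, 226], [421, 225], [422, 224], [423, 223], [423, 222], [424, 221], [423, 221]]
[[221, 172], [249, 155], [348, 179], [355, 187], [347, 222], [217, 191]] ((286.18017578125, 186.0562744140625), (135.33099365234375, 43.492313385009766), 13.877530097961426)
rack rect ((574.95458984375, 94.1888656616211), (327.7222900390625, 107.61546325683594), 80.85032653808594)
```

```bash
cat > go.py <<'E'
import sys
from h import *
from scipy.spatial.transform import Rotation as Ro
def go(x,y,z,yaw=None):
    s=manip.get_state();q=s['ee_rot'];R=Ro.from_quat([*q[1:],q[0]]).as_matrix()
    y0=np.degrees(np.arctan2(R[1,0],R[0,0]));d=R.T@(np.array([x,y,z])-s['position'])*1000
    print('t',round(s['clock'],2),'pos',np.round(s['position'],4),'yaw',round(y0,2),'tilt',np.round(np.degrees(np.arccos(-R[2,2])),2),'F',np.round(s['contact_force'],1),'w',round(s['width'],4),'q6',round(s['qpos'][5],2))
    print('shift',np.round(d,1),'len',round(np.linalg.norm(d),1),'turn',None if yaw is None else round((y0-yaw+180)%360-180,2))
if __name__=='__main__': go(*map(float,sys.argv[1:]))
E
python3 go.py .487 -.253 .2 -75
```

```text
t 0.1 pos [ 0.1823 -0.5448  0.2089] yaw -71.51 tilt 0.09 F [ 0.3 -0.3  0.4] w 0.0854 q6 -0.12
shift [-180.1 -381.5    9.3] len 422.0 turn 3.49
```

>>> carry_out(
  series=[
    [[-16, -34, 1], 3.5],
    [[-16, -34, 1], 0],
    [[-16, -34, 1], 0],
    [[-16, -34, 1], 0],
    [[-16, -34, 1], 0],
    [[-16, -34, 1], 0],
    [[-16, -34, 1], 0],
    [[-16, -34, 1], 0],
    [[-16, -34, 1], 0],
    [[0, 0, 0], 0],
  ],
  fingers=85,
  squeeze=70,
)

```text
clock: 0.93
position: [0.4474, -0.3177, 0.1935]
ee_rot: [-0.002, 0.789, -0.614, -0.004]
contact_force: [-0.7, 1.2, 0.2]
width: 0.0852
```

```bash
python3 go.py .487 -.253 .13 -75
```

```text
t 0.93 pos [ 0.4474 -0.3177  0.1935] yaw -75.75 tilt 0.49 F [-0.7  1.2  0.2] w 0.0852 q6 0.58
shift [-52.5 -54.4  63.8] len 98.9 turn -0.75
```

>>> carry_out(
  series=[
    [[-18, -18, 18], -0.7],
    [[-18, -18, 18], 0],
    [[-16, -17, 18], 0],
    [[0, 0, 5], 0],
    [[0, 0, 0], 0],
  ],
)

```text
clock: 1.35
position: [0.4877, -0.2501, 0.1316]
ee_rot: [-0.0, 0.795, -0.607, -0.004]
contact_force: [-0.3, 0.3, -0.1]
width: 0.085
```

```bash
python3 go.py .487 -.253 .053 -75; python3 - <<'E'
from h import *
for n in('top','scene'): np.savez(n+'1.npz',**grab(n))
t,s=[dict(np.load(n+'1.npz'))['frame'] for n in('top','scene')]
f=lambda a,x,y:cv2.resize(a[y:y+110,x:x+110],None,fx=3.6,fy=3.6,interpolation=cv2.INTER_CUBIC)
cv2.imwrite('pics/hov.png',np.hstack([f(t,375,180),f(s,165,150)]))
E
```

```text
t 1.35 pos [ 0.4877 -0.2501  0.1316] yaw -74.68 tilt 0.44 F [-0.3  0.3 -0.1] w 0.085 q6 0.7
shift [ 3.2  1.2 78.6] len 78.6 turn 0.32
```

View pics/hov.png

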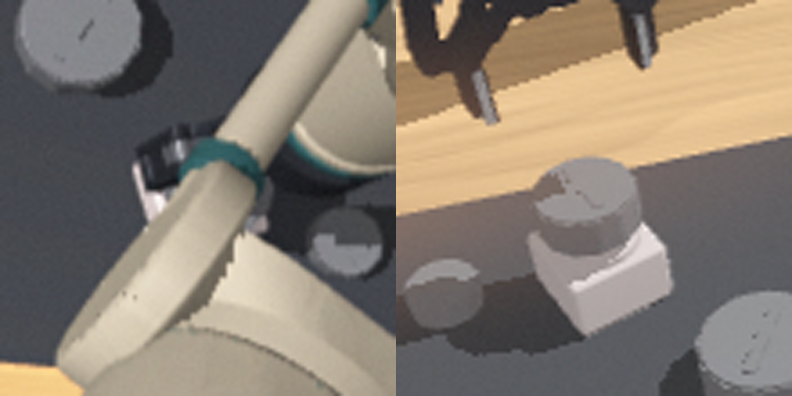

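The hover shows both fingers straddling the cap, in the right panel at (485,95) and (645,45) above the cap at (585,200). I'll descend and grip.

>>> carry_out(
  series=[
    [[3, 1, 15], 0.3],
    [[0, 0, 15], 0],
    [[0, 0, 15], 0],
    [[0, 0, 15], 0],
    [[0, 0, 10], 0],
    [[0, 0, 5], 0],
    [[0, 0, 0], 0],
  ],
)

```text
clock: 2.03
position: [0.4892, -0.2662, 0.0623]
ee_rot: [0.001, 0.79, -0.613, 0.005]
contact_force: [-0.3, 0.9, 0.5]
width: 0.0849
```

```bash
python3 go.py .487 -.253 .053 -75; python3 - <<'E'
from h import *
s=grab('scene')['frame'];a=cv2.resize(s[150:250,165:275],None,fx=5,fy=5,interpolation=cv2.INTER_CUBIC);cv2.imwrite('pics/down.png',a)
E
```

```text
t 2.03 pos [ 0.4892 -0.2662  0.0623] yaw -75.61 tilt 0.62 F [-0.3  0.9  0.5] w 0.0849 q6 0.7
shift [-13.4  -1.1   9.2] len 16.3 turn -0.61
```

View pics/down.png

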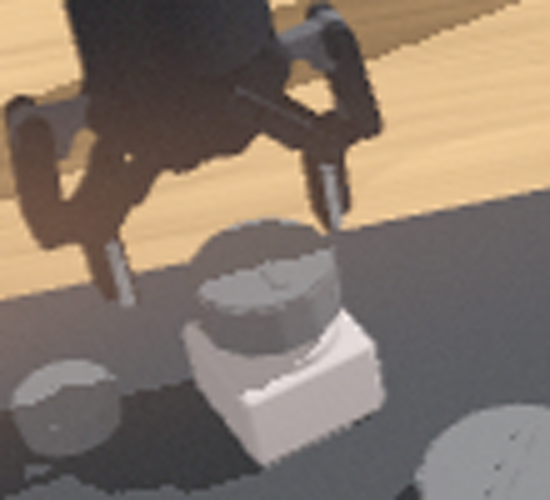

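```bash
python3 - <<'E'
from h import *
for n in('scene','top'):
    im=grab(n)
    s=manip.get_state();p=s['position'];print(s['clock'],p,s['qd'].round(3),s['qpos'].round(4))
    x=np.array([np.cos(np.radians(-75.6)),np.sin(np.radians(-75.6)),0])*.0425
    print(n,proj(im,[p,p+x+[0,0,.013],p-x+[0,0,.013],[.487,-.253,.09],[.487,-.253,0.0]]).round(1))
E
```

```text
2.1333 [ 0.48992265 -0.26635678  0.06335355] [ 0.006 -0.007 -0.006  0.002 -0.     0.002] [-0.6216  0.3647  1.7687 -0.002   0.9958  0.6986]
scene [[212.9 212.6]
 [193.  215.6]
 [229.8 201.5]
 [216.7 201.7]
 [223.4 229.9]]
2.1833 [ 0.49024178 -0.26625758  0.06362183] [ 0.007 -0.004 -0.001  0.002  0.    -0.001] [-0.6212  0.3643  1.7684 -0.0018  0.9957  0.6986]
top [[438.5 230.8]
 [458.5 226.9]
 [421.4 233. ]
 [435.4 230. ]
 [426.4 235.4]]
```

The gripper drifted about 13 mm sideways during the descent. The picture shows the cap centre at about (218,204) full-frame and the fingers' mid at (211,203), with no contact. I'll correct sideways first.

>>> carry_out(
  series=[
    [[-7, -0.5, 0], -0.6],
    [[-5, -0.5, 0], 0],
    [[0, 0, 0], 0],
  ],
)

```text
clock: 2.43
position: [0.4891, -0.2543, 0.0655]
ee_rot: [0.0, 0.794, -0.608, 0.008]
contact_force: [0.0, 0.6, -0.6]
width: 0.0851
```

```bash
python3 go.py .488 -.253 .053 -75;python3 -c "
from h import *
grab('scene')"; python3 go.py .488 -.253 .053 -75
```

```text
t 2.43 pos [ 0.4891 -0.2543  0.0655] yaw -74.94 tilt 0.96 F [ 0.   0.6 -0.6] w 0.0851 q6 0.7
shift [-1.7  0.9 12.5] len 12.6 turn 0.06
t 2.48 pos [ 0.4893 -0.2546  0.0656] yaw -74.93 tilt 0.99 F [-0.3  0.7  0.7] w 0.0849 q6 0.7
shift [-2.   1.  12.6] len 12.8 turn 0.07
```

>>> carry_out(
  series=[
    [[-2, 1, 5], 0],
    [[0, 0, 5], 0],
    [[0, 0, 3], 0],
    [[0, 0, 0], 0],
  ],
)

```text
clock: 2.82
position: [0.4884, -0.2525, 0.0522]
ee_rot: [0.0, 0.794, -0.608, 0.01]
contact_force: [-0.3, -0.5, -0.8]
width: 0.0852
```

```bash
python3 go.py .488 -.253 .053 -75
```

```text
t 2.82 pos [ 0.4884 -0.2525  0.0522] yaw -74.84 tilt 1.11 F [-0.3 -0.5 -0.8] w 0.0852 q6 0.71
shift [ 0.4  0.5 -0.8] len 1.0 turn 0.16
```

>>> carry_out(
  series=[
    [[0, 0, 0], 0],
    [[0, 0, 0], 0],
    [[0, 0, 0], 0],
    [[0, 0, 0], 0],
    [[0, 0, 0], 0],
    [[0, 0, 0], 0],
    [[0, 0, 0], 0],
    [[0, 0, 0], 0],
  ],
  fingers=50,
  squeeze=60,
)

```text
clock: 3.48
position: [0.4888, -0.2538, 0.0523]
ee_rot: [0.001, 0.794, -0.608, 0.01]
contact_force: [-0.2, -0.7, 0.5]
width: 0.0599
```

```bash
python3 go.py .488 -.253 .053 -75;python3 - <<'E'
from h import *
s=grab('scene')['frame'];a=cv2.resize(s[150:250,165:275],None,fx=5,fy=5,interpolation=cv2.INTER_CUBIC);cv2.imwrite('pics/grip.png',a)
E
```

```text
t 3.48 pos [ 0.4888 -0.2538  0.0523] yaw -74.83 tilt 1.16 F [-0.2 -0.7  0.5] w 0.0599 q6 0.7
shift [-1.   0.5 -0.7] len 1.3 turn 0.17
```

View pics/grip.png

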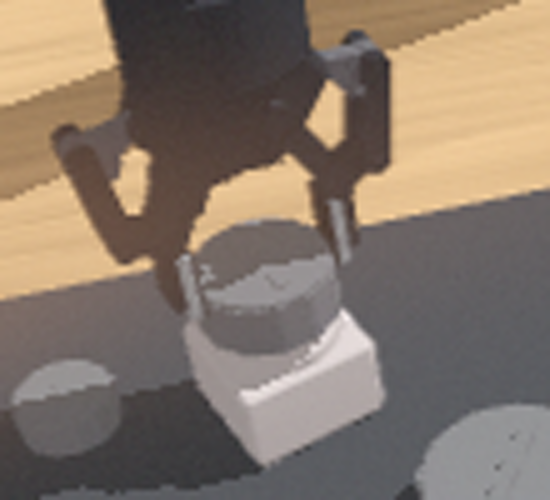

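The pads lie on both sides of the cap, left strip at (190,285) and right strip at (342,235). The width reads 59.9 rather than 62 mm, so I'll check that it's stable while lifting a little.

>>> carry_out(
  series=[
    [[0, 0, 0], 0],
    [[0, 0, 0], 0],
    [[0, 0, -5], 0],
    [[0, 0, -5], 0],
    [[0, 0, -8], 0],
    [[0, 0, -8], 0],
    [[0, 0, 0], 0],
  ],
)

```text
clock: 4.12
position: [0.4856, -0.2513, 0.0774]
ee_rot: [0.001, 0.794, -0.608, 0.006]
contact_force: [-0.2, -1.1, -5.1]
width: 0.06
```

```bash
python3 go.py .488 -.253 .053 -75;python3 - <<'E'
from h import *
s=grab('scene')['frame'];a=cv2.resize(s[140:250,165:275],None,fx=5,fy=5,interpolation=cv2.INTER_CUBIC);cv2.imwrite('pics/lift.png',a)
print(manip.get_state()['contact_force'])
E
```

```text
t 4.12 pos [ 0.4856 -0.2513  0.0774] yaw -74.84 tilt 0.68 F [-0.2 -1.1 -5.1] w 0.06 q6 0.71
shift [ 2.1 -1.8 24.4] len 24.6 turn 0.16
[-0.35802254  0.52174726 -4.40774894]
```

View pics/lift.png

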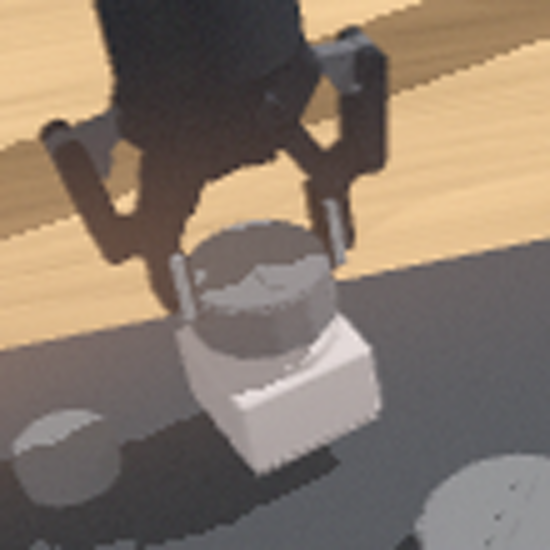

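The jar is lifted clear, as its shadow has parted from the base, and the wrist carries about 4.5 N. It hangs straight. I'll go up and across to the pocket.

```bash
python3 go.py .485 -.251 .19 -75; python3 go.py .578 .097 .195 -99
```

```text
t 4.17 pos [ 0.4854 -0.2511  0.0768] yaw -74.84 tilt 0.65 F [-0.4  0.5 -4.4] w 0.0595 q6 0.71
shift [   0.9   -0.2 -113.2] len 113.2 turn 0.16
t 4.17 pos [ 0.4854 -0.2511  0.0768] yaw -74.84 tilt 0.65 F [-0.4  0.5 -4.4] w 0.0595 q6 0.71
shift [-310.6 -181.  -120.4] len 379.1 turn 24.16
```

>>> carry_out(
  series=[
    [[0, 0, -18], 0],
    [[0, 0, -25], 0],
    [[0, 0, -25], 0],
    [[0, 0, -25], 0],
    [[0, 0, -18], 0],
    [[0, 0, 0], 0],
  ],
)

```text
clock: 4.67
position: [0.4819, -0.2483, 0.1895]
ee_rot: [0.001, 0.794, -0.608, 0.001]
contact_force: [0.8, 0.4, -6.0]
width: 0.0599
```

```bash
python3 go.py .578 .097 .195 -99
```

```text
t 4.67 pos [ 0.4819 -0.2483  0.1895] yaw -74.85 tilt 0.2 F [ 0.8  0.4 -6. ] w 0.0599 q6 0.7
shift [-308.2 -183.1   -6.7] len 358.5 turn 24.15
```

>>> carry_out(
  series=[
    [[-15, -9, -2], 0],
    [[-26, -15, -1], 0],
    [[-30, -18, -1], 0],
    [[-30, -18, -1], 0],
    [[-30, -18, 0], 0],
    [[-30, -18, 0], 0],
    [[-30, -18, 0], 0],
    [[-30, -18, 0], 0],
    [[-20, -12, 0], 0],
    [[-10, -6, 0], 0],
  ],
)

```text
clock: 5.5
position: [0.5593, 0.0413, 0.1799]
ee_rot: [0.005, 0.791, -0.612, -0.003]
contact_force: [0.1, -1.0, -5.4]
width: 0.0598
```

```bash
python3 go.py .578 .097 .195 -99
```

```text
t 5.5 pos [0.5593 0.0413 0.1799] yaw -75.41 tilt 0.72 F [ 0.1 -1.  -5.4] w 0.0598 q6 1.27
shift [-49.1 -31.9 -15.6] len 60.6 turn 23.59
```

>>> carry_out(
  series=[
    [[-20, -13, -6], 0],
    [[-20, -13, -6], 0],
    [[-10, -6, -3], 0],
    [[0, 0, 0], 5],
    [[0, 0, 0], 6],
    [[0, 0, 0], 6],
    [[0, 0, 0], 5],
    [[0, 0, 0], 1.5],
    [[0, 0, 0], 0],
  ],
)

```text
clock: 6.25
position: [0.5721, 0.1046, 0.1798]
ee_rot: [-0.015, -0.645, 0.764, 0.008]
contact_force: [-1.2, 0.1, -5.0]
width: 0.0602
```

```bash
python3 go.py .578 .097 .195 -99; cat > look.py <<'E'
from m import *
im=grab('scene');np.savez('s2.npz',**im)
s=manip.get_state();p=s['position'];zt=p[2]-.0523+.09
px=proj(im,[[p[0],p[1],zt]])[0];print('cap top expected px',px,'clock',s['clock'])
caps(im,[tuple(px.round().astype(int))],zt)
b=caps(im,[(424,188),(331,198)],.096);print('pocket',b.mean(0),np.degrees(np.arctan2(*(b[0]-b[1])[::-1])))
x,y=px.astype(int);a=im['frame'][max(0,y-60):y+100,x-90:x+90];cv2.imwrite('pics/hov2.png',cv2.resize(a,None,fx=4,fy=4,interpolation=2)[:600])
print(max(0,y-60),x-90)
E
python3 look.py
```

```text
t 6.25 pos [0.5721 0.1046 0.1798] yaw -99.61 tilt 1.92 F [-1.2  0.1 -5. ] w 0.0602 q6 1.8
shift [  6.7  -6.7 -15.3] len 18.0 turn -0.61
cap top expected px [386.994142   145.50728268] clock 6.3
(np.int64(387), np.int64(146)) 96.0 centre [594.5  94.7] axes [60.9 92.9]
(424, 188) 151.0 centre [596.5 206.3] axes [57.6 59.7]
(331, 198) 97.0 centre [704.2 -20.4] axes [529.6 964.1]
pocket [0.65034634 0.09292756] 115.41455241743496
85 296
```

View pics/hov2.png

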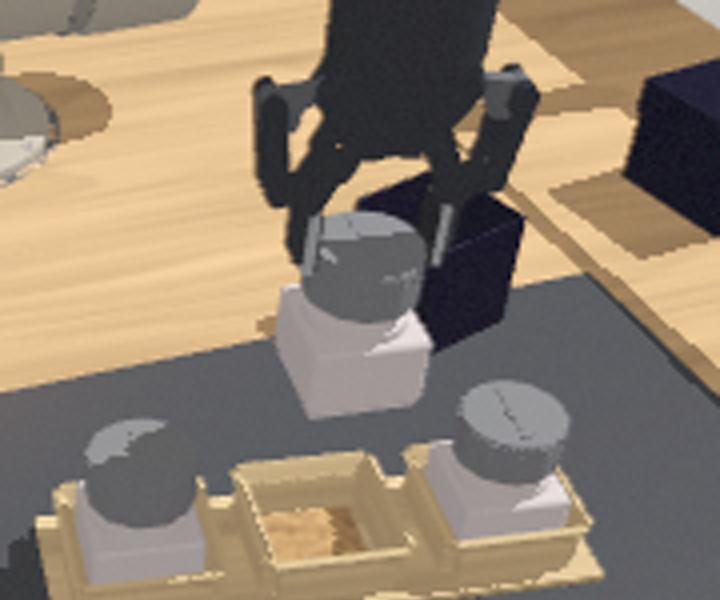

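The jar hangs over and behind the middle pocket. In the crop its base is around (365,395) and the pocket around (320,510). The neighbours and the dark box are clear of it. Tilt has drifted to 1.9° leaning inward, which descending should reduce.

```bash
sed -i "s/^    print('shift'/    print('toolz deg',np.round(np.degrees(R[:2,2]),2))\n    print('shift'/" go.py; python3 go.py .5775 .0965 .12 -99
```

```text
t 6.3 pos [0.5718 0.1046 0.1797] yaw -99.55 tilt 1.96 F [-1.4 -0.1 -6.1] w 0.0603 q6 1.8
toolz deg [-1.92 -0.37]
shift [ 6.3 -8.9 59.5] len 60.5 turn -0.55
```

>>> carry_out(
  series=[
    [[2, -3, 8], -0.3],
    [[2, -3, 15], -0.3],
    [[2, -3, 15], 0],
    [[0, 0, 12], 0],
    [[0, 0, 6], 0],
    [[0, 0, 0], 0],
  ],
)

```text
clock: 6.8
position: [0.578, 0.0939, 0.1173]
ee_rot: [-0.016, -0.652, 0.758, 0.008]
contact_force: [-0.3, 0.5, -5.3]
width: 0.0601
```

```bash
python3 go.py .5775 .0965 .1 -99
```

```text
t 6.8 pos [0.578  0.0939 0.1173] yaw -98.64 tilt 2.04 F [-0.3  0.5 -5.3] w 0.0601 q6 1.77
toolz deg [-1.98 -0.48]
shift [-2.7  0.3 17.3] len 17.5 turn 0.36
```

>>> carry_out(
  series=[
    [[0, 0, 0], 0],
    [[0, 0, 0], 0],
    [[0, 0, 0], 0],
    [[0, 0, 0], 0],
  ],
)

```text
clock: 7.13
position: [0.5786, 0.0935, 0.1176]
ee_rot: [-0.016, -0.652, 0.758, 0.008]
contact_force: [-0.8, -0.1, -5.4]
width: 0.0599
```

```bash
python3 go.py .5775 .0965 .1 -99
```

```text
t 7.13 pos [0.5786 0.0935 0.1176] yaw -98.6 tilt 2.0 F [-0.8 -0.1 -5.4] w 0.0599 q6 1.77
toolz deg [-1.94 -0.49]
shift [-3.1  1.  17.6] len 17.9 turn 0.4
```

>>> carry_out(
  series=[
    [[0, 0, -10], 0],
    [[0, 0, -20], 0],
    [[0, 0, -20], 0],
    [[0, 0, -20], 0],
    [[0, 0, -20], 0],
    [[0, 0, 0], 0],
    [[0, 0, 0], 0],
  ],
)

```text
clock: 7.72
position: [0.5827, 0.0949, 0.218]
ee_rot: [-0.013, -0.652, 0.758, 0.006]
contact_force: [-0.1, -0.3, -6.5]
width: 0.0598
```

```bash
python3 go.py .5775 .0965 .12 -99
```

```text
t 7.72 pos [0.5827 0.0949 0.218 ] yaw -98.53 tilt 1.62 F [-0.1 -0.3 -6.5] w 0.0598 q6 1.77
toolz deg [-1.55 -0.47]
shift [-2.   2.9 98. ] len 98.1 turn 0.47
```

>>> carry_out(
  series=[
    [[0, 0, 35], 0],
    [[0, 0, 35], 0],
    [[0, 0, 0], 0],
    [[0, 0, 0], 0],
  ],
)

```text
clock: 8.05
position: [0.582, 0.0946, 0.1483]
ee_rot: [-0.01, -0.653, 0.758, 0.004]
contact_force: [0.3, -0.4, -4.2]
width: 0.0599
```

```bash
python3 go.py .5775 .0965 .12 -99
```

```text
t 8.05 pos [0.582  0.0946 0.1483] yaw -98.5 tilt 1.25 F [ 0.3 -0.4 -4.2] w 0.0599 q6 1.77
toolz deg [-1.17 -0.45]
shift [-1.5  4.2 28.4] len 28.8 turn 0.5
```

Up-and-down moves are levelling the tool (2.0° to 1.25°), so I'll repeat them once.

>>> carry_out(
  series=[
    [[0, 0, -20], 0],
    [[0, 0, -20], 0],
    [[0, 0, -20], 0],
    [[0, 0, 0], 0],
    [[0, 0, 35], 0],
    [[0, 0, 35], 0],
    [[0, 0, 0], 0],
    [[0, 0, 0], 0],
  ],
)

```text
clock: 8.72
position: [0.5843, 0.0949, 0.1453]
ee_rot: [-0.008, -0.653, 0.757, 0.002]
contact_force: [1.0, -0.2, -3.7]
width: 0.0601
```

```bash
python3 go.py .5775 .0965 .12 -99
```

```text
t 8.72 pos [0.5843 0.0949 0.1453] yaw -98.49 tilt 0.89 F [ 1.  -0.2 -3.7] w 0.0601 q6 1.77
toolz deg [-0.78 -0.42]
shift [-0.8  6.7 25.4] len 26.3 turn 0.51
```

>>> carry_out(
  series=[
    [[0, 0, -20], 0],
    [[0, 0, -20], 0],
    [[0, 0, -20], 0],
    [[0, 0, 0], 0],
    [[0, 0, 35], 0],
    [[0, 0, 35], 0],
    [[0, 0, 0], 0],
    [[0, 0, 0], 0],
  ],
)

```text
clock: 9.38
position: [0.5893, 0.0952, 0.1462]
ee_rot: [-0.002, -0.653, 0.757, -0.003]
contact_force: [0.3, 0.0, -4.3]
width: 0.0601
```

```bash
python3 go.py .5775 .0965 .11 -99
```

```text
t 9.38 pos [0.5893 0.0952 0.1462] yaw -98.48 tilt 0.39 F [ 0.3  0.  -4.3] w 0.0601 q6 1.77
toolz deg [ 0.   -0.39]
shift [ 0.2 11.9 36.2] len 38.1 turn 0.52
```

>>> carry_out(
  series=[
    [[0, 4, 8], 0.5],
    [[0, 4, 10], 0],
    [[0, 4, 10], 0],
    [[0, 0, 8], 0],
    [[0, 0, 0], 0],
  ],
)

```text
clock: 9.8
position: [0.5802, 0.0971, 0.1145]
ee_rot: [0.001, -0.649, 0.761, -0.005]
contact_force: [-0.5, -0.0, -5.2]
width: 0.06
```

```bash
python3 go.py .5775 .0965 .09 -99; python3 look.py | tail -1
```

```text
t 9.8 pos [0.5802 0.0971 0.1145] yaw -99.1 tilt 0.61 F [-0.5 -0.  -5.2] w 0.06 q6 1.78
toolz deg [ 0.49 -0.36]
shift [ 0.9  2.8 24.4] len 24.6 turn -0.1
113 291
```

View pics/hov2.png

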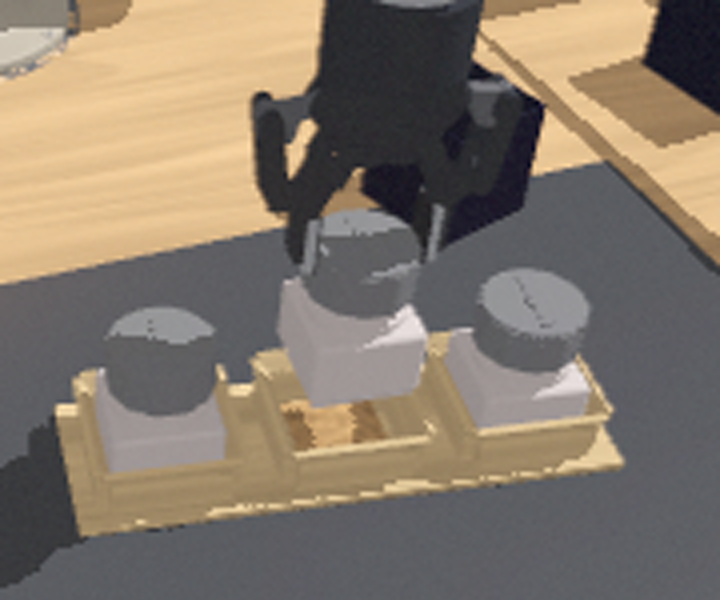

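The jar is square with the rack and its base is just above the middle pocket. Bottom front corners in the crop are (313,403) and (420,388). I'll compare these with the prediction.

```bash
python3 - <<'E'
from h import *
im=dict(np.load('s2.npz'));s=manip.get_state();p=s['position']
c=lambda P:(proj(im,P)-[291,113])*4
a=np.radians(-9);ex=np.array([np.cos(a),np.sin(a),0]);ey=np.array([-ex[1],ex[0],0])
b=p-[0,0,.0523]
print('bottom z',b[2],'front bottom corners(60@0,66@6mm)',c([b+.03*ex-.03*ey,b+.03*ex+.03*ey,b+.033*ex-.033*ey+[0,0,.006],b+.033*ex+.033*ey+[0,0,.006]]).round(0).tolist())
print('tub top front',c([b+.033*ex-.033*ey+[0,0,.046],b+.033*ex+.033*ey+[0,0,.046]]).round(0).tolist())
print('cap top L,R,C',c([b-.031*ey+[0,0,.09],b+.031*ey+[0,0,.09],b+[0,0,.09]]).round(0).tolist())
P=np.array([.5775,.0965,0])
print('pocket lip? floor corners',c([P+.035*(i*ex+j*ey)+[0,0,.006] for i,j in((1,-1),(1,1),(-1,1),(-1,-1))]).round(0).tolist())
print('wall top',c([P+.035*(i*ex+j*ey)+[0,0,.030] for i,j in((1,-1),(1,1))]).round(0).tolist())
print('rack front bottom corners',c([P+.0525*ex+j*.165*ey for j in(-1,1)]).round(0).tolist())
E
```

```text
bottom z 0.06296763290755393 front bottom corners(60@0,66@6mm) [[309.0, 406.0], [410.0, 394.0], [306.0, 402.0], [419.0, 389.0]]
tub top front [[313.0, 349.0], [429.0, 336.0]]
cap top L,R,C [[308.0, 247.0], [418.0, 236.0], [364.0, 241.0]]
pocket lip? floor corners [[290.0, 479.0], [404.0, 465.0], [368.0, 385.0], [261.0, 398.0]]
wall top [[294.0, 450.0], [410.0, 436.0]]
rack front bottom corners [[76.0, 536.0], [618.0, 466.0]]
```

The prediction and the picture agree to about 1 px for both rack and jar. Lowering into the pocket.

>>> carry_out(
  series=[
    [[0.5, 2.5, 6], 0],
    [[0, 0, 6], 0],
    [[0, 0, 6], 0],
    [[0, 0, 6], 0],
    [[0, 0, 0], 0],
  ],
)

```text
clock: 10.27
position: [0.5811, 0.097, 0.0921]
ee_rot: [0.004, -0.649, 0.761, -0.007]
contact_force: [-0.8, 0.3, -5.6]
width: 0.0596
```

```bash
python3 go.py .5775 .097 .06 -99
```

```text
t 10.27 pos [0.5811 0.097  0.0921] yaw -99.12 tilt 0.97 F [-0.8  0.3 -5.6] w 0.0596 q6 1.79
toolz deg [ 0.91 -0.34]
shift [ 0.5  4.1 32.1] len 32.3 turn -0.12
```

>>> carry_out(
  series=[
    [[0.3, 3, 0], 0],
    [[0.3, 2.5, 4], 0],
    [[0, 0.7, 4], 0],
    [[0, 0.7, 4], 0],
    [[0, 0, 0], 0],
  ],
)

```text
clock: 10.68
position: [0.5783, 0.0959, 0.0816]
ee_rot: [0.007, -0.649, 0.761, -0.012]
contact_force: [0.6, -0.1, -6.3]
width: 0.06
```

```bash
python3 go.py .5775 .097 .06 -99
```

```text
t 10.68 pos [0.5783 0.0959 0.0816] yaw -99.07 tilt 1.54 F [ 0.6 -0.1 -6.3] w 0.06 q6 1.79
toolz deg [ 1.46 -0.5 ]
shift [-1.1  1.5 21.5] len 21.6 turn -0.07
```

>>> carry_out(
  series=[
    [[-1, 1, 4], 0],
    [[0, 0.5, 4], 0],
    [[0, 0.5, 4], 0],
    [[0, 0, 0], 0],
  ],
)

```text
clock: 11.02
position: [0.5856, 0.0957, 0.0757]
ee_rot: [0.014, -0.649, 0.76, -0.019]
contact_force: [-2.4, 1.1, -1.6]
width: 0.0601
```

```bash
python3 go.py .5775 .097 .06 -99
```

```text
t 11.02 pos [0.5856 0.0957 0.0757] yaw -99.05 tilt 2.69 F [-2.4  1.1 -1.6] w 0.0601 q6 1.79
toolz deg [ 2.62 -0.62]
shift [-0.1  8.9 15.3] len 17.8 turn -0.05
```

The jar is touching the +x lip (−2.4 N) and tilting with it. I'll back up, move inward and re-level.

>>> carry_out(
  series=[
    [[0, 2, -20], 0],
    [[0, 2, -20], 0],
    [[0, 2, -20], 0],
    [[0, 0, 0], 0],
  ],
)

```text
clock: 11.35
position: [0.5715, 0.0987, 0.1323]
ee_rot: [0.01, -0.649, 0.761, -0.014]
contact_force: [2.4, 0.4, -4.4]
width: 0.0597
```

```bash
python3 go.py .5775 .097 .1 -99
```

```text
t 11.35 pos [0.5715 0.0987 0.1323] yaw -99.1 tilt 1.9 F [ 2.4  0.4 -4.4] w 0.0597 q6 1.79
toolz deg [ 1.84 -0.47]
shift [ 0.7 -5.1 32.5] len 32.9 turn -0.1
```

>>> carry_out(
  series=[
    [[0, 0, -35], 0],
    [[0, 0, -35], 0],
    [[0, 0, 0], 0],
    [[0, 0, 0], 0],
  ],
)

```text
clock: 11.68
position: [0.564, 0.1006, 0.1966]
ee_rot: [0.004, -0.649, 0.761, -0.008]
contact_force: [-1.5, -0.1, -5.7]
width: 0.0603
```

```bash
python3 go.py .5775 .097 .1 -99
```

```text
t 11.68 pos [0.564  0.1006 0.1966] yaw -99.08 tilt 1.07 F [-1.5 -0.1 -5.7] w 0.0603 q6 1.79
toolz deg [ 1.   -0.38]
shift [  1.1 -12.1  96.8] len 97.6 turn -0.08
```

>>> carry_out(
  series=[
    [[0, 0, 20], 0],
    [[0, 0, 20], 0],
    [[0, 0, 20], 0],
    [[0, 0, 0], 0],
  ],
)

```text
clock: 12.02
position: [0.5617, 0.1008, 0.1273]
ee_rot: [0.002, -0.649, 0.761, -0.006]
contact_force: [-2.1, -0.5, -6.8]
width: 0.06
```

```bash
python3 go.py .5775 .097 .1 -99
```

```text
t 12.02 pos [0.5617 0.1008 0.1273] yaw -99.08 tilt 0.67 F [-2.1 -0.5 -6.8] w 0.06 q6 1.79
toolz deg [ 0.59 -0.33]
shift [  1.2 -15.9  27.4] len 31.7 turn -0.08
```

>>> carry_out(
  series=[
    [[0.4, -5, 4], 0],
    [[0.4, -5, 5], 0],
    [[0.4, -4, 5], 0],
    [[0, 0, 5], 0],
    [[0, 0, 0], 0],
  ],
)

```text
clock: 12.43
position: [0.575, 0.097, 0.1025]
ee_rot: [-0.001, -0.649, 0.761, -0.003]
contact_force: [-0.7, 0.0, -5.4]
width: 0.0604
```

```bash
python3 go.py .5775 .097 .1 -99
```

```text
t 12.43 pos [0.575  0.097  0.1025] yaw -99.08 tilt 0.37 F [-0.7  0.  -5.4] w 0.0604 q6 1.78
toolz deg [ 0.16 -0.33]
shift [-0.4 -2.4  2.5] len 3.5 turn -0.08
```

>>> carry_out(
  series=[
    [[-0.3, -1.5, 5], 0],
    [[0, -0.5, 6], 0],
    [[0, 0, 6], 0],
    [[0, 0, 0], 0],
  ],
)

```text
clock: 12.77
position: [0.5791, 0.0969, 0.0854]
ee_rot: [0.001, -0.649, 0.761, -0.004]
contact_force: [-0.5, -0.3, -6.0]
width: 0.0601
```

```bash
python3 go.py .5775 .097 .06 -99
```

```text
t 12.77 pos [0.5791 0.0969 0.0854] yaw -99.1 tilt 0.5 F [-0.5 -0.3 -6. ] w 0.0601 q6 1.78
toolz deg [ 0.39 -0.32]
shift [-0.   1.8 25.4] len 25.5 turn -0.1
```

>>> carry_out(
  series=[
    [[0, 2, 4], 0],
    [[0, 0.5, 5], 0],
    [[0, 0, 0], 0],
  ],
)

```text
clock: 13.02
position: [0.5803, 0.0967, 0.078]
ee_rot: [0.004, -0.649, 0.761, -0.008]
contact_force: [-1.0, -0.6, -4.7]
width: 0.0598
```

```bash
python3 go.py .5775 .097 .06 -99
```

```text
t 13.02 pos [0.5803 0.0967 0.078 ] yaw -99.08 tilt 0.97 F [-1.  -0.6 -4.7] w 0.0598 q6 1.79
toolz deg [ 0.9  -0.37]
shift [ 0.1  3.1 18. ] len 18.2 turn -0.08
```

>>> carry_out(
  series=[
    [[0, 4, 1], 0],
    [[0, 1.5, 4], 0],
    [[0, 0.5, 4], 0],
    [[0, 0, 0], 0],
  ],
)

```text
clock: 13.35
position: [0.5837, 0.0958, 0.076]
ee_rot: [0.012, -0.649, 0.76, -0.016]
contact_force: [-0.9, -0.9, -6.2]
width: 0.0595
```

```bash
python3 go.py .5775 .097 .06 -99
```

```text
t 13.35 pos [0.5837 0.0958 0.076 ] yaw -99.04 tilt 2.27 F [-0.9 -0.9 -6.2] w 0.0595 q6 1.79
toolz deg [ 2.2  -0.54]
shift [-0.2  7.  15.8] len 17.3 turn -0.04
```

```bash
cat >> go.py <<'E'
    s=manip.get_state();print('q',np.round(s['qpos'],4),'eff',np.round(s['effort'],1))
E
python3 go.py .5775 .097 .06 -99
```

```text
File "go.py", line 11
    s=manip.get_state();print('q',np.round(s['qpos'],4),'eff',np.round(s['effort'],1))
IndentationError: unexpected indent
```

>>> carry_out(
  series=[
    [[0, 2, -30], 0],
    [[0, 2, -30], 0],
    [[0, 0, 0], 0],
  ],
)

```text
clock: 13.6
position: [0.5709, 0.0976, 0.1333]
ee_rot: [0.006, -0.649, 0.761, -0.011]
contact_force: [2.6, -0.1, -4.5]
width: 0.06
```

```bash
python3 go.py .5775 .097 .06 -99
```

```text
File "go.py", line 11
    s=manip.get_state();print('q',np.round(s['qpos'],4),'eff',np.round(s['effort'],1))
IndentationError: unexpected indent
```

>>> carry_out(
  series=[
    [[0, 0, 30], 0],
    [[0, 0, 0], 0],
  ],
)

```text
clock: 13.77
position: [0.5698, 0.0982, 0.103]
ee_rot: [0.006, -0.649, 0.761, -0.01]
contact_force: [-3.7, 0.2, -5.9]
width: 0.0599
```

```bash
python3 go.py .5775 .097 .06 -99
```

```text
File "go.py", line 11
    s=manip.get_state();print('q',np.round(s['qpos'],4),'eff',np.round(s['effort'],1))
IndentationError: unexpected indent
```

Re-reading this: both descents stalled at the same height, with the 66 mm step at the wall top. The outward tilt fits contact at the +x edge, so the jar must enter a few mm further inward, and level.

```bash
sed -i '/^    s=manip/d' go.py; sed -i '11,$d' go.py; echo "if __name__=='__main__': go(*map(float,sys.argv[1:]))" >> go.py; python3 go.py .575 .097 .1 -99
```

```text
Traceback (most recent call last):
  File "go.py", line 9, in <module>
    if __name__=='__main__': go(*map(float,sys.argv[1:]))
                             ~~^^^^^^^^^^^^^^^^^^^^^^^^^^
  File "go.py", line 5, in go
    y0=np.degrees(np.arctan2(R[1,0],R[0,0]));d=R.T@(np.array([x,y,z])-s['position'])*1000
                             ^
NameError: name 'R' is not defined. Did you mean: 'Ro'?
```

```bash
cat > go.py <<'E'
import sys
from h import *
from scipy.spatial.transform import Rotation as Ro
def go(x,y,z,yaw):
    s=manip.get_state();q=s['ee_rot'];R=Ro.from_quat([*q[1:],q[0]]).as_matrix();p=s['position']
    y0=np.degrees(np.arctan2(R[1,0],R[0,0]));d=R.T@(np.array([x,y,z])-p)*1000
    print('t',round(s['clock'],2),'pos',np.round(p,4),'bottom',np.round(p+.0523*R[:,2],4),'yaw',round(y0,2),'F',np.round(s['contact_force'],1),'w',round(s['width'],4),'toolz deg',np.round(np.degrees(R[:2,2]),2))
    print('shift',np.round(d,1),'turn',round((y0-yaw+180)%360-180,2),'M',np.round(s['moment'],2))
go(*map(float,sys.argv[1:]))
E
python3 go.py .575 .097 .1 -99
```

```text
t 13.77 pos [0.5698 0.0982 0.103 ] bottom [0.571  0.0978 0.0507] yaw -99.04 F [-3.7  0.2 -5.9] w 0.0599 toolz deg [ 1.31 -0.41]
shift [ 0.3 -5.2  3.1] turn -0.04 M [ 0.01  0.41 -0.04]
```

>>> carry_out(
  series=[
    [[0, -2, -30], 0],
    [[0, -2, -30], 0],
    [[0, 0, 0], 0],
    [[0, -2, 25], 0],
    [[0, -2, 25], 0],
    [[0, 0, 0], 0],
    [[0, 0, 0], 0],
  ],
)

```text
clock: 14.35
position: [0.5669, 0.0983, 0.1049]
ee_rot: [-0.002, -0.649, 0.76, -0.002]
contact_force: [0.4, -0.6, -4.1]
width: 0.0604
```

```bash
python3 go.py .575 .097 .09 -99
```

```text
t 14.35 pos [0.5669 0.0983 0.1049] bottom [0.5669 0.098  0.0526] yaw -99.0 F [ 0.4 -0.6 -4.1] w 0.0604 toolz deg [-0.04 -0.33]
shift [-0.1 -8.2 14.9] turn -0.0 M [ 0.03 -0.04  0.02]
```

Level. I'll move out 8 mm at this height, check, then lower.

>>> carry_out(
  series=[
    [[0, -4, 3], 0],
    [[0, -4, 6], 0],
    [[0, 0, 5], 0],
    [[0, 0, 0], 0],
  ],
)

```text
clock: 14.68
position: [0.5746, 0.0971, 0.0899]
ee_rot: [-0.003, -0.65, 0.76, -0.001]
contact_force: [-0.5, -0.4, -4.8]
width: 0.0597
```

```bash
python3 go.py .576 .097 .06 -99
```

```text
t 14.68 pos [0.5746 0.0971 0.0899] bottom [0.5745 0.0968 0.0376] yaw -98.99 F [-0.5 -0.4 -4.8] w 0.0597 toolz deg [-0.16 -0.32]
shift [-0.3 -1.4 29.9] turn 0.01 M [ 0.03  0.01 -0.02]
```

>>> carry_out(
  series=[
    [[0, 0, 6], 0],
    [[0, 0, 6], 0],
    [[0, 0, 0], 0],
  ],
)

```text
clock: 14.93
position: [0.5796, 0.0963, 0.0805]
ee_rot: [0.001, -0.65, 0.76, -0.005]
contact_force: [-0.6, 0.7, -5.3]
width: 0.0595
```

```bash
python3 go.py .576 .097 .06 -99
```

```text
t 14.93 pos [0.5796 0.0963 0.0805] bottom [0.58   0.096  0.0282] yaw -98.97 F [-0.6  0.7 -5.3] w 0.0595 toolz deg [ 0.46 -0.39]
shift [-0.2  3.8 20.5] turn 0.03 M [0.14 0.03 0.01]
```

```bash
python3 - <<'E'
from h import *
im=grab('scene');np.savez('s3.npz',**im);t=grab('top');np.savez('t3.npz',**t)
a=im['frame'][150:240,330:430];b=t['frame'][150:225,240:340]
cv2.imwrite('pics/v10.png',np.vstack([cv2.resize(a,None,fx=6,fy=6,interpolation=2)[:400],cv2.resize(b,None,fx=6,fy=6,interpolation=2)[:200]]) if 0 else np.hstack([cv2.resize(a,None,fx=5,fy=5,interpolation=2),cv2.resize(b,None,fx=3,fy=3,interpolation=2)[:450].copy() if 0 else cv2.copyMakeBorder(cv2.resize(b,None,fx=3,fy=3,interpolation=2),0,225,0,0,0)]))
E
```

```text
(no output)
```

View pics/v10.png

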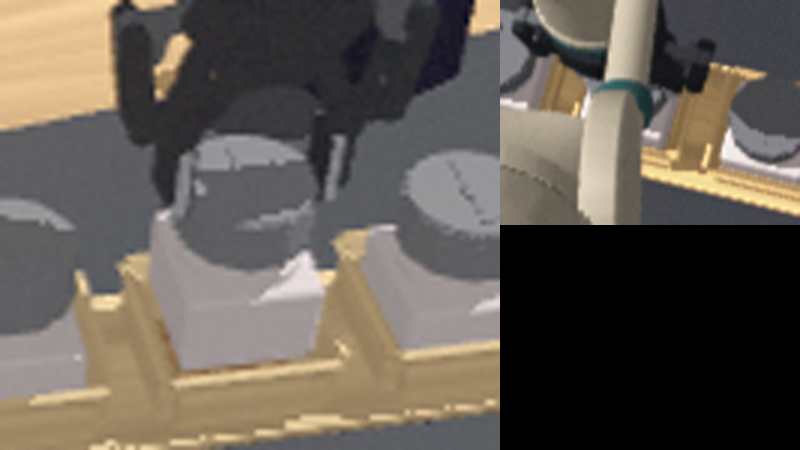

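The crop shows the jar base over the pocket with a cork strip visible in front of it. In the crop the jar front edge runs (180,368) to (320,352) and the lip edge (175,383) to (345,360), so the jar seems a few mm off. I'll compute by how much.

```bash
python3 - <<'E'
from h import *
im=dict(np.load('s3.npz'))
f=lambda l,p,z:print(l,[ray(im,q,z)[:2].round(4).tolist() for q in p])
c=lambda u,v:(330+u/5-.4,150+v/5-.4)
J=[c(180,368),c(320,352)];f('jar front @.034',J,.034);f('jar front@.028',J,.028)
f('lip front @.041',[c(175,383),c(345,360)],.041)
R=[(291+82/4-.4,113+535/4-.4),(291+622/4-.4,113+465/4-.4)]
a=[ray(im,q,0)[:2] for q in R];print('rack front bottom',a)
d=(a[1]-a[0]);L=np.linalg.norm(d);d/=L;n=np.array([d[1],-d[0]]);print('len',L,'dir',np.degrees(np.arctan2(d[1],d[0])),'centre',(a[0]+a[1])/2-.0525*n)
j=[ray(im,q,.034)[:2] for q in J];print('jar centre',(j[0]+j[1])/2-.033*n)
# jar axis via cap side extremes at top: left/right in crop (183..318 at row ~150)
k=[ray(im,c(u,v),.0805-.0523+.09)[:2] for u,v in((185,155),(316,150))];print('cap mid',(k[0]+k[1])/2,np.linalg.norm(k[0]-k[1]))
# lip corners of right pocket & left pocket fronts
f('neighbor lip',[c(108,392),c(405,355)],.041)
E
```

```text
jar front @.034 [[0.6038, 0.0602], [0.615, 0.1267]]
jar front@.028 [[0.5985, 0.0632], [0.6099, 0.1304]]
lip front @.041 [[0.6179, 0.0505], [0.6294, 0.131]]
rack front bottom [array([ 0.60221634, -0.07184019]), array([0.65342578, 0.25408041])]
len 0.32991914876359685 dir 81.07055123267467 centre [0.57595735 0.09926906]
jar centre [0.57679556 0.09857822]
cap mid [0.56205201 0.10570524] 0.06037662483025414
neighbor lip [[0.6135, 0.0195], [0.6353, 0.1589]]
```

The camera puts the jar within about 1 mm of the rack centre right now, and camera and robot frames differ by about 3 mm. So I'll lower straight from here, without inward corrections.

>>> carry_out(
  series=[
    [[0, 0, 6], 0],
    [[0, 0, 6], 0],
  ],
)

```text
clock: 15.2
position: [0.5792, 0.097, 0.0685]
ee_rot: [0.001, -0.649, 0.76, -0.005]
contact_force: [0.5, -1.1, -5.1]
width: 0.06
```

```bash
python3 go.py .579 .097 .06 -99
```

```text
t 15.2 pos [0.5792 0.097  0.0685] bottom [0.5796 0.0967 0.0162] yaw -98.99 F [ 0.5 -1.1 -5.1] w 0.06 toolz deg [ 0.47 -0.31]
shift [-0.   0.3  8.5] turn 0.01 M [ 0.01 -0.01 -0.03]
```

It slid in freely: 12 mm down with no force and no tilt change. Continuing to the floor.

>>> carry_out(
  series=[
    [[0, 0, 4], 0],
    [[0, 0, 3], 0],
    [[0, 0, 2], 0],
  ],
)

```text
clock: 15.45
position: [0.5794, 0.0965, 0.058]
ee_rot: [0.001, -0.65, 0.76, -0.005]
contact_force: [-3.5, -2.1, 18.4]
width: 0.0598
```

```bash
python3 go.py .579 .097 .06 -99
```

```text
t 15.45 pos [0.5794 0.0965 0.058 ] bottom [0.5799 0.0962 0.0057] yaw -98.94 F [-3.5 -2.1 18.4] w 0.0598 toolz deg [ 0.48 -0.37]
shift [-0.4  0.5 -2. ] turn 0.06 M [-0.47  0.39  0.25]
```

Seated: 18 N of floor reaction at the expected height. I'll relax the push, firm the grip and start unscrewing (negative turns are counter-clockwise from above).

>>> carry_out(
  series=[
    [[0, 0, -0.3], 0],
    [[0, 0, 0], 0],
    [[0, 0, 0], -3],
    [[0, 0, 0], -4],
  ],
  squeeze=80,
)

```text
clock: 15.78
position: [0.5801, 0.0962, 0.0591]
ee_rot: [0.001, -0.696, 0.718, -0.006]
contact_force: [1.4, 1.4, -0.9]
width: 0.0595
```

```bash
python3 go.py .5794 .0965 .058 -99
```

```text
t 15.78 pos [0.5801 0.0962 0.0591] bottom [0.5806 0.0959 0.0068] yaw -91.79 F [ 1.4  1.4 -0.9] w 0.0595 toolz deg [ 0.57 -0.39]
shift [-0.3  0.7  1.1] turn 7.21 M [ 0.32 -0.26 -0.06]
```

>>> carry_out(
  series=[
    [[0, 0, 0.5], -5],
    [[0, 0, 0.3], -5],
    [[0, 0, 0], -5],
    [[0, 0, 0], -5],
  ],
)

```text
clock: 16.12
position: [0.5803, 0.0977, 0.059]
ee_rot: [-0.002, 0.813, -0.583, 0.005]
contact_force: [-0.6, -0.1, -0.6]
width: 0.0591
```

```bash
python3 go.py .5794 .0965 .058 -99
```

```text
t 16.12 pos [0.5803 0.0977 0.059 ] bottom [0.5808 0.0975 0.0067] yaw -71.29 F [-0.6 -0.1 -0.6] w 0.0591 toolz deg [ 0.6  -0.14]
shift [0.8 1.2 1. ] turn 27.71 M [0.05 0.09 0.01]
```

>>> carry_out(
  series=[
    [[0, 0, 0.2], -5],
    [[0, 0, 0], -5],
    [[0, 0, 0], -5],
    [[0, 0, 0], -5],
  ],
)

```text
clock: 16.45
position: [0.5809, 0.0988, 0.06]
ee_rot: [-0.003, 0.905, -0.425, 0.006]
contact_force: [0.1, -0.3, 0.1]
width: 0.0595
```

```bash
python3 go.py .5797 .0965 .058 -27
```

```text
t 16.45 pos [0.5809 0.0988 0.06  ] bottom [0.5816 0.0988 0.0077] yaw -50.33 F [ 0.1 -0.3  0.1] w 0.0595 toolz deg [ 0.71 -0.  ]
shift [0.9 2.4 1.9] turn -23.33 M [ 0.03  0.06 -0.  ]
```

>>> carry_out(
  series=[
    [[0.4, 1, 0.8], -5],
    [[0.2, 0.8, 0.6], -5],
    [[0, 0.4, 0.3], -5],
    [[0, 0.3, 0], -5],
    [[0, 0, 0], -2.5],
    [[0, 0, 0], 0],
  ],
)

```text
clock: 16.95
position: [0.5811, 0.0984, 0.0603]
ee_rot: [-0.004, 0.973, -0.23, 0.008]
contact_force: [-0.2, -0.6, 0.3]
width: 0.0592
```

```bash
python3 go.py .5797 .0965 .058 -27; python3 - <<'E'
from h import *
im=grab('scene');np.savez('s4.npz',**im)
cv2.imwrite('pics/v11.png',cv2.resize(im['frame'][140:250,320:460],None,fx=5,fy=5,interpolation=2))
E
```

```text
t 16.95 pos [0.5811 0.0984 0.0603] bottom [0.5819 0.0986 0.0081] yaw -26.61 F [-0.2 -0.6  0.3] w 0.0592 toolz deg [0.95 0.22]
shift [-0.4  2.3  2.3] turn 0.39 M [ 0.04 -0.01 -0.04]
```

View pics/v11.png

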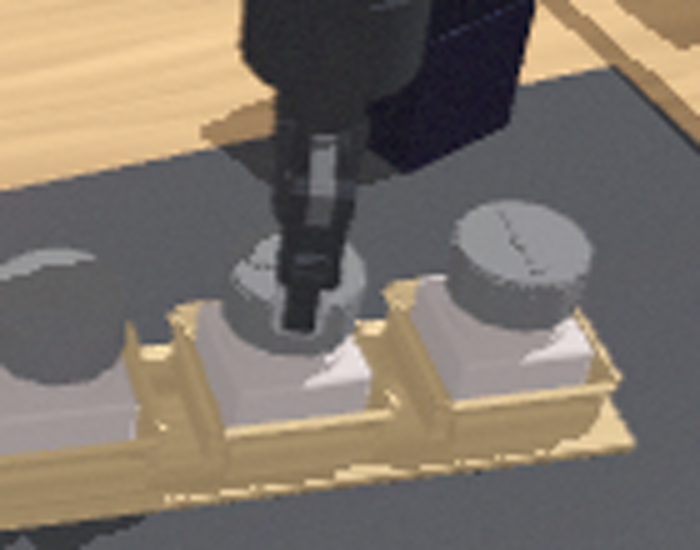

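The jar stands seated in line with its neighbours, with the gripper on the cap at (300,290). The tool has turned 72.4°, which is about 68–72° on the threads after allowing for pocket play. Lifting a little, checking that only the cap comes.

>>> carry_out(
  series=[
    [[0, 0, -3], 0],
    [[0, 0, -3], 0],
    [[0, 0, 0], 0],
  ],
)

```text
clock: 17.25
position: [0.5812, 0.0987, 0.0672]
ee_rot: [-0.004, 0.973, -0.232, 0.008]
contact_force: [0.6, -0.1, -0.5]
width: 0.0594
```

```bash
python3 go.py .5797 .0965 .092 -27
```

```text
t 17.25 pos [0.5812 0.0987 0.0672] bottom [0.5821 0.099  0.0149] yaw -26.87 F [ 0.6 -0.1 -0.5] w 0.0594 toolz deg [0.99 0.25]
shift [  0.    2.4 -24.8] turn 0.13 M [-0.05  0.03 -0.02]
```

Only 0.5 N, the cap's weight, so the threads have let go. Lifting straight up to just clear.

>>> carry_out(
  series=[
    [[0, 0, -8], 0],
    [[0, 0, -8], 0],
    [[0, 0, -7], 0],
    [[0, 0, 0], 0],
  ],
)

```text
clock: 17.58
position: [0.5811, 0.0988, 0.0931]
ee_rot: [-0.004, 0.972, -0.233, 0.008]
contact_force: [1.2, -0.1, 1.1]
width: 0.0595
```

```bash
python3 go.py .5811 .0986 .092 -27
```

```text
t 17.58 pos [0.5811 0.0988 0.0931] bottom [0.582  0.099  0.0408] yaw -26.93 F [ 1.2 -0.1  1.1] w 0.0595 toolz deg [1.03 0.26]
shift [0.1 0.2 1.1] turn 0.07 M [-0.05  0.03  0.06]
```

```bash
python3 - <<'E'
from h import *
im=grab('scene');o=dict(np.load('s4.npz'))['frame']
a=im['frame'][140:250,320:460]
cv2.imwrite('pics/v12.png',cv2.resize(a,None,fx=5,fy=5,interpolation=2))
d=cv2.absdiff(im['frame'],o).max(2)[218:250,355:400];print('tub base change px',(d>25).sum())
c=lambda P:((proj(im,P)-[320,140])*5).round(0).tolist()
p=np.array([.5811,.0986,0])
print('rim centre',c([p+[0,0,.0935]]),'skirt centre',c([p+[0,0,.1025]]),'cap top',c([p+[0,0,.1305]]))
E
```

```text
tub base change px 6
rim centre [[297.0, 271.0]] skirt centre [[299.0, 256.0]] cap top [[307.0, 207.0]]
```

View pics/v12.png

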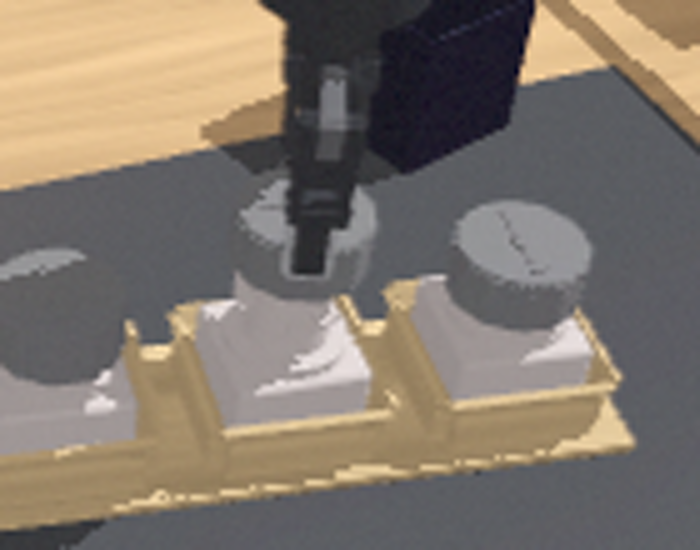

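The last picture shows the bare white neck below the cap. The cap is held centred at (307,235), over where the neck's rim should project (297,271). The tub hasn't moved and the neighbouring jars look untouched. Handing in.

```bash
python3 go.py .5811 .0986 .092 -27; python3 -c "
from rig import manip
print(manip.sign_off())"
```

```text
t 17.63 pos [0.5809 0.0987 0.0926] bottom [0.5818 0.099  0.0404] yaw -26.93 F [ 0.  -0.5 -0.3] w 0.0595 toolz deg [1.01 0.26]
shift [0.2 0.  0.7] turn 0.07 M [ 0.04 -0.02 -0.05]
the job is handed in; nothing more can be done
None
```

The closed jar is seated in the empty middle pocket. I turned its cap about 72° counter-clockwise, lifted it straight off and held it over the open neck. I handed the job in at 17.6 s.

**Last checks**
- **Cap only:** the wrist carried about 0.5 N just after the threads let go, so only the cap came up.
- **Height:** the cap rose about 32–33 mm, which leaves it roughly 8 mm above the rim. The skirt hides the rim in the picture, so this comes from the arm's readings.
- **Position:** the cap rose with less than 1 mm of sideways drift. The tub did not move in the image, and the rack jars and the dark box looked untouched. The white box was not in the last picture.

**What did not go cleanly**
- **Insertion:** the first three descents touched the pocket lip lightly. I recorded only a few newtons there, and the jar then slid in freely.
- **Seating:** the floor pushed back with about 18 N when the jar was fully down.
- **Level:** the tool drifted during moves and finished about 1° off level.
- **Disagreements:** camera and arm differed by about 3 mm in the position of the jar and rack. My estimate of the neck's centre from the last picture was also about 3 mm from the arm's. The gripper read 59.5 mm on the 62 mm cap throughout.

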